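Pin the board test jig shut and hold it pressed

TASK

Swing the blue lid of the board test jig down over the board and push the orange-handled guide pin from its stand down through the lid's hole into the base, until the pin's collar has pressed the lid fully shut against its spring. Finish while still holding the pin and pressing it down, so that the jig stays pressed shut: do not let go. Leave the solder spool, flux bottle and sticky notes where they are.

Things in the scene. Friction and masses are not known exactly. Their poses are not given: they have to be found in the camera images.
- jig: Board test jig, fixed to the desk: grey base 170 x 110 x 28 mm with a green board on a spring carrier in its middle and a blue hinged lid. Origin: centre of the base's underside; z up, x from the pin hole at the front edge towards the hinge at the back edge, y along the hinge.
- jig_hole (a point): Mouth of the pin hole in the base's top face, 28 mm above the desk, 60 mm from the jig's origin along its -x. Hole upright, 10 mm in diameter, right through.
- jig_hinge (a point): Middle of the lid's hinge axis (along the jig's y), 33 mm above the desk, 75 mm from the jig's origin along its +x, so 135 mm from jig_hole.
- lid_hole (a point): Centre of the lid's pin hole in its outer face (the upper face when shut). Hole 11 mm in diameter through the 10 mm thick lid, 135 mm from the hinge axis; with the lid shut its mouth is 38 mm above the desk, straight over jig_hole. The lid is 110 mm wide and reaches from 5 to 155 mm from the hinge; a 51 x 61 mm window lies 36 to 88 mm from the hinge, the rest is solid; its outer face is 5 mm off the hinge axis's plane.
- lid (a joint): Lid angle, rad: 0 fully shut (lid level), 1.57 upright; starts open at 1.1 to 1.45. A stiff hinge (0.13 N m friction): it stays where it is left, and can be pushed over from behind with shut fingers. When let go near shut it stays ajar at about 0.08 rad, held up by the board's spring carrier; the rest of the way takes about 6 N of downward push at the pin hole, and it springs back to about 0.08 when released.
- pin_grip (a point): Middle of the guide pin's orange handle (upright cylinder 16 mm in diameter, 46 mm tall). Below the handle is a steel collar 24 mm in diameter, 4 mm thick, then a steel shank 8 mm in diameter and 34 mm long with a 4 mm tapered nose. The collar's underside is 27 mm below this point, the tip 61 mm below. The loose pin (40 to 85 g) starts upright in its stand, this point 63 mm above the desk; with the collar on the shut lid it is 65 mm above the desk.
- pin_tip (a point): Tip of the pin's shank; z axis points up the pin to its handle.
- stand_top (a point): Mouth of the hole in the top of the fixed pin stand, a grey block 56 x 56 x 36 mm on a dark foot; the pin hangs in it by its collar. Between it and the jig stands a fixed white power module with an upright frame 190 mm tall: carry the pin over it with its tip 220 mm or more above the desk, or round its front.
- pin: The guide pin itself, origin at its tip, z up along it.
- spool: Solder spool, 56 mm in diameter, 32 mm tall, loose; origin under its centre. Leave it.
- bottle: Flux bottle, white with a red cone nozzle, 35 mm in diameter, 94 mm tall, loose; origin under its centre. Leave it.
- notes: Yellow sticky note block, 52 x 52 x 16 mm, loose; origin under its centre. Leave it.
Not all that is in view belongs to the job. What is shaped like the pin but purple is not meant.

How it is judged:
On the way, in this order (a step that is already met when the one before it is completed fails the run):
1. the lid is swung down to rest on the board's spring (below 0.2 rad) (value of joint lid below 0.2 rad), for 0.2 s.
2. the pin's tip has gone through the lid at least 8 mm into the base's hole (horizontal distance between pin_tip and jig_hole below 0.004 m and z of pin_tip in the frame of jig_hole below -0.008 m), for 0.1 s.
At the end, for the whole second after the job is handed in: Lid pressed shut (below 0.02 rad), pin upright (within 0.12 rad) through both holes, tip at least 19 mm below the base's top face (24 when home) and within 4 mm of the hole's axis, fingers still on the pin with over 3 N, all through the last second (value of joint lid below 0.02 rad and horizontal distance between pin_tip and jig_hole below 0.004 m and z of pin_tip in the frame of jig_hole below -0.019 m and angle between pin_tip's own z axis and vertical below 0.12 rad and contact force between the fingers and pin above 3 N); the arm keeps its last pose, push and grip.
It fails at once if the spool, bottle or sticky notes are moved by more than 25 mm (distance of any of spool, bottle, notes from where it was at the start of the episode above 0.025 m).
It also fails if it takes over 59 s, if anything falls off the work surface, if the arm or the gripper's body presses on something with over 40 N, if the wrist force passes 120 N, or if a joint passes its speed limit or range.

ROBOT

A 6-joint arm with a two-finger parallel gripper is mounted at the origin on a cart in front of the work surface, level with it; the furniture and walls round the work are solid. World frame = base frame: x ahead of the robot, y to its left, z up, the work surface at z = 0. Lengths are in m, angles in rad, forces in N, time in s.
With the tool pointing down it reaches from about 0.325 to 0.9 m from the base axis. Payload 3.5 kg.
Tool frame: the origin (TCP) lies on the mounting face of the last link; the fingertips stand 173 mm ahead of it and the grasp point (between the pads) lies 155 mm ahead of it (pinch_z is the distance from the TCP to the grasp point, in m); z points along the fingers, y is the line along which they close (so a half turn about z gives the same grasp; the last joint's range is limited). The gripper opens to 85 mm and grips with 20 to 120 N. Pads are 22 mm wide; open, the fingers measure 114 mm over their backs; the gripper's body (76 mm by 85 mm) begins 54 mm behind the grasp point. The pads swing forward as they close: fully open they stand 13 mm farther back than shut.
Start: joints at [1.127, 0.276, -0.026, 1.268, 0, 1.467], TCP at [0.209, 0.589, 0.405] pointing down, gripper open.
Joint ranges: [-3.12, 3.12], [-0.85, 1.88], [-1.08, 1.24], [-1.95, 2.15], [-1.57, 1.53], [-3.14, 3.14]. Speed limits (rad/s): [2.57, 2.57, 3.14, 3.14, 3.14, 3.14].

INTERFACE

Orientations are given as a unit quaternion [w, x, y, z].
In Python, from cell import sense, camera, close_job, pinch_z gives the robot as it stands. The module is installed in compiled form; this text tells all that it offers.
- The arm moves only by the shell command python3 -m jog 'ROWS'. ROWS is JSON, a list of rows, each a list of 3 entries, a list of its own where there are three numbers: the gripper's target within -1 to 1 (shut at 1, half-way at 0, fully open at -1), then the shift along the world's x, y, z in mm, then the turn about the world's z in rad. A call has 1 to 12 rows; each row shifts and turns the commanded pose from where the row before left it; what a row does not reach is not made up. A row lasts 1/8 s, in which the tool goes at most 62.5 mm and 10.7 degrees, less where a joint would pass 70% of its speed; a pose out of reach is approached as far as the arm can. A call with a gripper value outside its range is refused whole. The fingers move at their own pace and stop on an object; the grip force is fixed at half the most. Time passes only in rows, so rows that do not move let the fingers close. It gives the time, the measured TCP pose, the force, the opening and the grip force at its end, in the units of the state.
- sense(): the state, without advancing time (a new reading comes with each control period).
- camera(name): name is "scene" or "side" or "wrist"; returns a dict with "color" (420x560x3 uint8, red, green, blue), "vertical_fov" (degrees; the focal length in pixels is half the picture's height over the tangent of half this angle, whatever the lens; pixels are square), "cx", "cy" (the principal point, pixels), "rvec" (rotation vector, rad) and "tvec" (3), from world to camera coordinates, as OpenCV has them. Camera axes: x right, y down, z forward; pixel columns grow to the right and rows downward; lengths in m; the calibration is good to about 2 mm. A picture is of the moment at which its call begins. There is no depth.
- close_job(): hands the job in; it is judged then, once.
The state is a dict: "clock": time; "q": joint angles; "qd": joint speeds; "tau": joint torques, N m; "eef_pos": TCP position; "tcp_rot": TCP orientation; "contact_force": force on the tool from outside, world axes, zero at the start; "moment": the same for the moment, N m; "gripper_width": opening from 0.0 (shut) to 1.0 (fully open); "grip_force": force on a finger pad.
Only numpy, scipy, OpenCV 4.12 (cv2) and the standard library are available. Lean on these libraries where they do the work, as an engineer would, in place of code of your own. Each camera call takes 0.05 s, during which the arm holds its last target. There are 200 camera calls.

## Working session

There is one attempt and no reset: what is moved stays moved. The work goes in short steps, Python scripts to look and compute and a shell command to move; the robot and the scene stay as the last step left them, time stands still between calls to the robot, and variables do not carry over. Pictures are saved under pics/ and viewed, at most 13 in all, crops included, and the job is handed in when it is done.

```bash
mkdir -p pics
cat > h.py <<'E'
import numpy as np, cv2
from cell import sense, camera, pinch_z
def K(c):
    f=c["color"].shape[0]/2/np.tan(np.radians(c["vertical_fov"])/2)
    return np.array([[f,0,c["cx"]],[0,f,c["cy"]],[0,0,1.]])
def RT(c): return cv2.Rodrigues(np.array(c["rvec"],float))[0], np.array(c["tvec"],float)
def ray(c,u,v):
    R,t=RT(c); d=R.T@np.linalg.inv(K(c))@[u,v,1]; return -R.T@t, d/np.linalg.norm(d)
def onplane(c,u,v,z):
    o,d=ray(c,u,v); return o+d*(z-o[2])/d[2]
def tri(c1,p1,c2,p2):
    A=[];b=[]
    for c,p in((c1,p1),(c2,p2)):
        o,d=ray(c,*p);P=np.eye(3)-np.outer(d,d);A.append(P);b.append(P@o)
    return np.linalg.lstsq(np.vstack(A),np.hstack(b),rcond=None)[0]
def proj(c,X):
    return cv2.projectPoints(np.atleast_2d(np.array(X,float)),np.array(c["rvec"],float),np.array(c["tvec"],float),K(c),None)[0][:,0]
def save(c,n): cv2.imwrite("pics/"+n,c["color"][:,:,::-1])
def blobs(c,lo,hi,amin=40):
    hsv=cv2.cvtColor(c["color"],cv2.COLOR_RGB2HSV);m=cv2.inRange(hsv,lo,hi)
    n,l,s,ce=cv2.connectedComponentsWithStats(m)
    return [(s[i].tolist(),ce[i].round(1).tolist()) for i in range(1,n) if s[i][4]>=amin]
E
python3 - <<'E'
from h import *
a=camera("scene");b=camera("side");
im=np.hstack([a["color"],b["color"]])
save(a,"scene0.png");save(b,"side0.png")
for c in(a,b):
    print("cam",ray(c,280,210)); 
    print("orange",blobs(c,(5,150,120),(18,255,255)));print("purple",blobs(c,(125,80,60),(160,255,255)));print("blue",blobs(c,(100,120,60),(122,255,255)))
s=sense();print({k:s[k] for k in("clock","eef_pos","tcp_rot","contact_force","gripper_width")},pinch_z)
E
```

```text
cam (array([-0.13512334,  0.67101142,  0.94496745]), array([ 0.49446641, -0.52871531, -0.68990078]))
orange []
purple []
blue [([209, 232, 18, 23, 140], [215.6, 241.7])]
cam (array([ 0.30189689, -0.84213307,  0.56390262]), array([ 0.23851576,  0.84920864, -0.47112092]))
orange [([271, 302, 7, 8, 40], [274.3, 304.6])]
purple [([255, 264, 39, 40, 393], [275.4, 286.3]), ([302, 342, 16, 39, 330], [310.0, 359.4]), ([323, 393, 63, 27, 410], [350.6, 403.9])]
blue [([253, 145, 27, 49, 150], [270.1, 165.6]), ([297, 152, 14, 19, 105], [303.4, 160.1]), ([307, 239, 49, 29, 83], [330.9, 253.2])]
{'clock': 0.1, 'eef_pos': array([0.20874385, 0.58871662, 0.4036288 ]), 'tcp_rot': array([-2.83571725e-04,  1.69581950e-01,  9.85515527e-01, -1.01364869e-03]), 'contact_force': array([ 0.00236864, -0.4643591 , -0.40216587]), 'gripper_width': 0.9999531467319758} 0.1547
```

View pics/scene0.png

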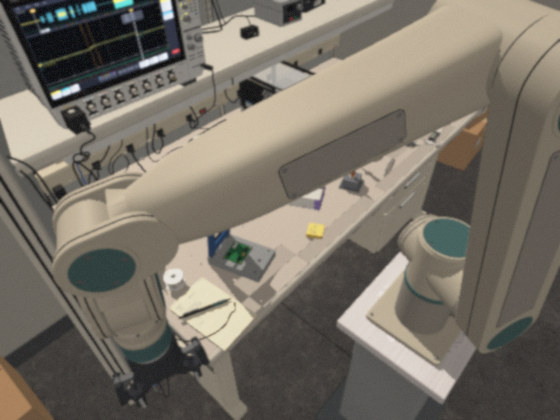

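View pics/side0.png

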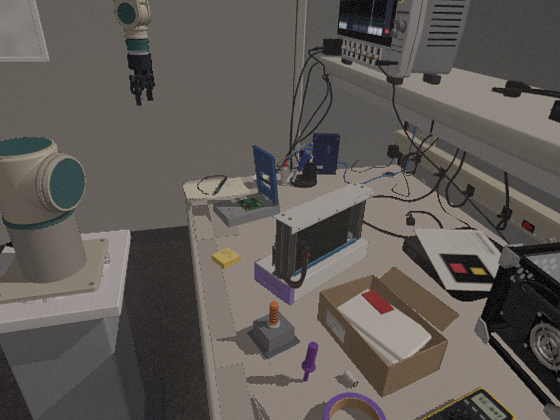

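Scene: the jig is at about (240,255) with its lid at (217,240), the spool at (174,280), the notes at (315,230) and the stand at (352,183). Side: there are two pin-like objects. The orange one at (274,313) stands in the grey block and fits the description. The purple one at (311,360) is the decoy. I'll confirm in an enlarged crop.

Run:
```python
from h import *
a=cv2.imread("pics/scene0.png");b=cv2.imread("pics/side0.png")
def cr(i,x,y,w,h): return cv2.resize(i[y:y+h,x:x+w],(400,300),interpolation=cv2.INTER_CUBIC)
o=np.vstack([np.hstack([cr(b,240,290,100,75),cr(b,200,140,100,75)]),np.hstack([cr(a,190,220,100,75),cr(a,320,155,60,45)])])
cv2.imwrite("pics/comp.png",o)
```

```text
(no output)
```

View pics/comp.png

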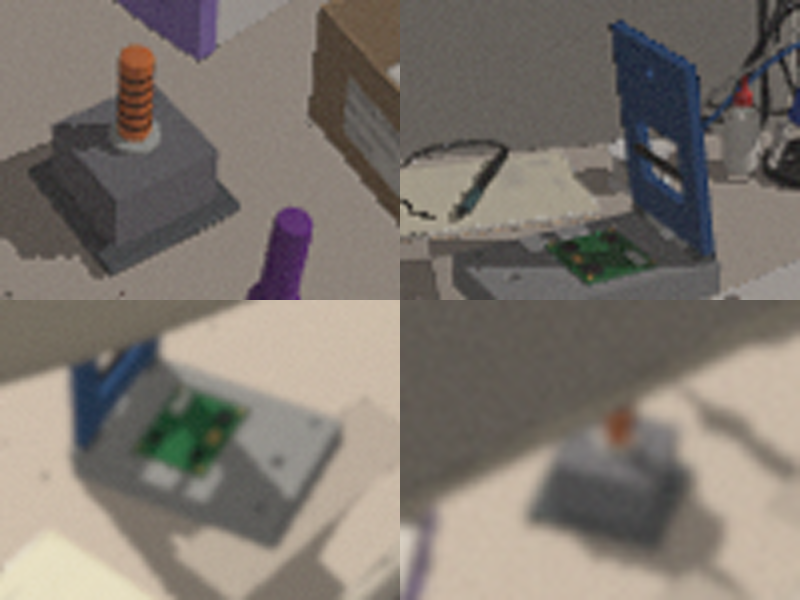

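The crop confirms the orange ribbed handle with its steel collar hanging in the grey stand, and the purple one is separate. The jig's pin hole is at scene (259.5,260.3), with base top corners near (275,252), (259,279) and (209,257).

Run:
```python
from h import *
a=camera("scene");b=camera("side")
P=lambda u,v,z,c=a:onplane(c,u,v,z)[:2].round(4)
print("hole",P(259.5,260.3,.028),"frontR",P(275,253,.028),"frontL",P(258.5,279,.028),"backL",P(209,256.5,.028))
s=lambda x,y:(200+x/4,140+y/4)
print("hole side",P(*s(517,278),.028,b),"backR side",P(*s(718,265),.028,b),"bottle",P(*s(740,178),0,b),"spoolscene",P(174,290,0))
print("lidtop L,R side px",s(613,22),s(692,68))
print("pin top",P(274,303.5,.086,b),"collar",P(274,324,.038,b), "scene", P(320+620/400*60-60,155+(410-300)*.15,.08))
print("notes",P(315,232,.01),P(227,258,.01,b))
R,t=RT(b)
# lid top: plane through jig
```

```text
hole [0.4243 0.1641] frontR [0.4095 0.1139] frontL [0.3797 0.2136] backL [0.5452 0.2526]
hole side [0.7163 0.0973] backR side [0.8736 0.0859] bottle [1.003  0.2843] spoolscene [0.5462 0.3855]
lidtop L,R side px (353.25, 145.5) (373.0, 157.0)
pin top [ 0.4422 -0.323 ] collar [ 0.4428 -0.3247] scene [ 0.4262 -0.2973]
notes [ 0.3847 -0.0442] [ 0.3922 -0.0574]
```

Run:
```python
from h import *
a=camera("scene");b=camera("side")
yaw=.25;ex=np.array([np.cos(yaw),np.sin(yaw),0]);ey=np.array([-ex[1],ex[0],0])
h=np.array([.424,.164,.028])
s=lambda x,y:(200+(x-400)/4,140+y/4)
P=lambda u,v,z,c=b:onplane(c,u,v,z).round(4)
print("hole side",P(*s(517,278),.028),"backR",P(*s(718,265),.028),"bottle",P(*s(740,178),0))
hinge=h+ex*.135;hinge[2]=.033
for n,p,y in(("near",s(694,66),-.055),("far",s(613,22),.055)):
    o,d=ray(b,*p);k=((hinge+ey*y-o)@ey)/(d@ey);X=o+k*d-hinge
    print(n,X@ex,X[2],np.arctan2(X[2],-X@ex),np.hypot(X@ex,X[2]))
print("hinge",hinge)
print(proj(b,[h,hinge+ey*-.055,hinge+ey*.055]),proj(a,[h,hinge+ey*.055]))
```

```text
hole side [0.4294 0.1569 0.028 ] backR [0.5778 0.147  0.028 ] bottle [0.653  0.3539 0.    ]
near -0.014487901707647409 0.15509198128463572 1.4776517377878293 0.1557672043617791
far -0.023243226756030484 0.1537410195636216 1.420748351894014 0.1554880982149249
hinge [0.55480318 0.19739953 0.033     ]
[[227.04083354 208.54771784]
 [276.72508759 205.4924726 ]
 [260.05727225 191.08191874]] [[259.59940825 260.34978781]
 [210.17194939 255.72095474]]
```

```bash
python3 -m jog '[[1,[36,-34,0],0.05],[1,[36,-35,0],0.05],[1,[36,-35,0],0.05],[1,[36,-35,0],0.05],[1,[36,-35,0],0.05],[1,[36,-35,0],0.05],[1,[36,-35,0],0.05],[1,[36,-35,0],0.05],[1,[36,-34,0],0.05],[1,[36,-34,0],0.05],[1,[36,-34,0],0.05],[1,[0,0,0],0]]'
python3 - <<'E'
from h import *
a=camera("scene");b=camera("side");save(a,"s1.png")
A=cv2.resize(a["color"][150:330,130:370],(400,300));B=cv2.resize(b["color"][60:240,180:420],(400,300))
cv2.imwrite("pics/c1.png",np.hstack([A,B])[:,:,::-1]);print(sense()["q"].round(2))
E
```

```text
clock: 1.8
eef_pos: [0.6072, 0.2056, 0.4043]
tcp_rot: [0.0, -0.102, 0.995, -0.0]
contact_force: [-1.2, -0.2, 0.7]
gripper_width: 0.005
grip_force: 0.0
[0.23 0.3  0.01 1.28 0.   0.02]
```

View pics/c1.png

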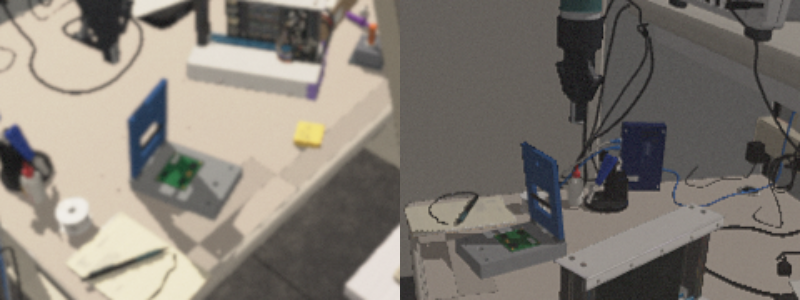

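The scene view shows the open lid at about (148,130) in the left crop, with the gripper behind it. I'll go down behind the lid and push it over along an arc.

```bash
python3 -m jog '[[1,[0,0,-49],0],[1,[0,0,-49],0],[1,[-24,-6,0],0],[1,[-24,-6,0],0],[1,[-22,-6,0],0],[1,[-10,-2.5,-5],0],[1,[-10,-2.5,-5],0],[1,[-8,-2,-6],0],[1,[-8,-2,-6],0],[1,[-7,-2,-8],0],[1,[-7,-2,-8],0]]'
python3 - <<'E'
from h import *
a=camera("scene");b=camera("side")
A=cv2.resize(a["color"][150:330,130:370],(400,300));B=cv2.resize(b["color"][60:240,180:420],(400,300))
cv2.imwrite("pics/c2.png",np.hstack([A,B])[:,:,::-1])
E
```

```text
clock: 3.28
eef_pos: [0.4846, 0.1769, 0.268]
tcp_rot: [-0.0, -0.104, 0.995, -0.0]
contact_force: [1.3, 1.0, -0.0]
gripper_width: -0.0
grip_force: 0.3
```

View pics/c2.png

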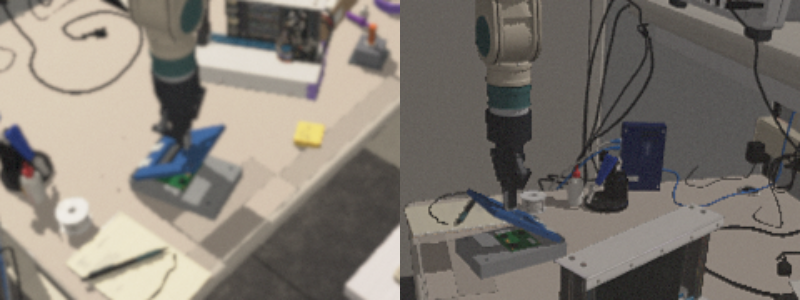

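The lid is about half-way down, near 0.6 rad, with the fingertips on its solid part. I'll continue the arc.

```bash
python3 -m jog '[[1,[-8,-2,-8],0],[1,[-8,-2,-9],0],[1,[-6,-1.5,-10],0],[1,[-5,-1,-10],0],[1,[0,0,-8],0],[1,[0,0,-3],0],[1,[0,0,0],0],[1,[0,0,0],0]]'
```

```text
clock: 4.38
eef_pos: [0.4584, 0.1707, 0.221]
tcp_rot: [0.001, -0.104, 0.995, 0.0]
contact_force: [-0.1, 0.1, -0.1]
gripper_width: -0.004
grip_force: 0.0
```

```bash
python3 -m jog '[[1,[0,0,30],0],[-1,[-5,0,60],0],[-1,[-5,0,60],0],[-1,[0,0,20],0],[-1,[0,0,0],0],[-1,[0,0,0],0],[-1,[0,0,0],0]]'
python3 - <<'E'
from h import *
a=camera("scene");b=camera("side");w=camera("wrist")
np.save("w.npy",w,allow_pickle=True)
A=cv2.resize(a["color"][150:330,130:370],(400,300));B=cv2.resize(w["color"],(400,300))
cv2.imwrite("pics/c3.png",np.hstack([A,B])[:,:,::-1])
print(ray(w,280,210),proj(w,[[.426,.162,.044]]))
E
```

```text
clock: 5.25
eef_pos: [0.4473, 0.1704, 0.3888]
tcp_rot: [-0.002, -0.104, 0.995, -0.0]
contact_force: [0.1, 0.2, 0.6]
gripper_width: 1.003
grip_force: 0.0
(array([0.36976403, 0.15513124, 0.35925364]), array([ 0.29750965,  0.06386769, -0.95258014])) [[274.6834927  166.80294792]]
```

View pics/c3.png

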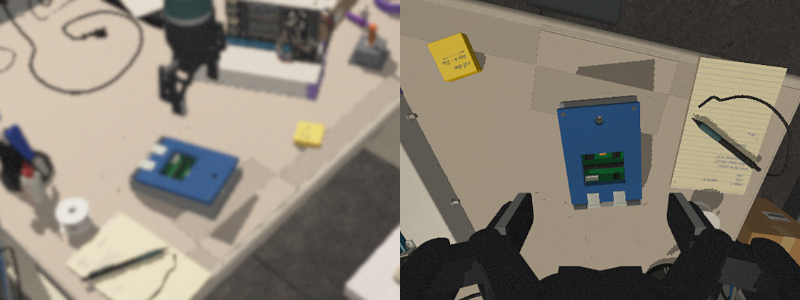

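The lid now rests almost shut, and its hole is at about (280,167) in the wrist image. I'll measure the hole, and locate the pin from the scene and side views.

Run:
```python
from h import *
w=np.load("w.npy",allow_pickle=True).item()
hsv=cv2.cvtColor(w["color"],cv2.COLOR_RGB2HSV)
r=hsv[150:185,262:300]; m=((r[:,:,1]<110)|(r[:,:,2]<60)).astype(np.uint8)
n,l,s,ce=cv2.connectedComponentsWithStats(m)
for i in range(1,n):
    if s[i][4]>15: print(s[i],ce[i]+[262,150],onplane(w,*(ce[i]+[262,150]),.048))
L=cv2.inRange(hsv,(100,100,40),(125,255,255))[:, 200:400]
c=max(cv2.findContours(L,0,2)[0],key=cv2.contourArea);q=cv2.boxPoints(cv2.minAreaRect(c))+[200,0]
print(q,[onplane(w,*p,.045)[:2].round(4) for p in q])
a=camera("scene");b=camera("side");res=[]
for c in(a,b):
    bl=blobs(c,(3,110,60),(18,255,255),15);print(bl)
```

```text
[12 13 11 11 91] [278.69230769 168.01098901] [0.42563357 0.16593463 0.048     ]
[[219.58619499 151.03451538]
 [334.78619385 141.43450928]
 [346.13793945 277.65518188]
 [230.9379425  287.25518799]] [array([0.4219, 0.1072]), array([0.3902, 0.2129]), array([0.5285, 0.2625]), array([0.5661, 0.142 ])]
[([441, 82, 7, 6, 19], [443.6, 84.3]), ([352, 164, 4, 12, 33], [353.0, 169.2]), ([0, 359, 51, 61, 1381], [14.2, 396.7])]
[([270, 301, 9, 24, 167], [273.6, 312.3]), ([330, 398, 50, 22, 359], [355.2, 406.5])]
```

```bash
python3 - <<'E'
from h import *
a=camera("scene");b=camera("side")
print("pin",tri(a,(353,169.2),b,(273.6,312.3)),onplane(b,273.6,312.3,.063))
for p in((291,303),(255,278),(370,245)): print("module",onplane(b,*p,0 if p[0]!=255 else .02))
E
python3 -m jog '[[-1,[0,-20,60],0],[-1,[0,-55,25],0],[-1,[0,-55,0],0],[-1,[0,-55,0],0],[-1,[0,-55,0],0],[-1,[0,-55,0],0],[-1,[0,-55,0],0],[-1,[0,-55,0],0],[-1,[0,-55,0],0],[-1,[0,-33,0],0],[-1,[0,0,0],0]]'
```

```text
pin [ 0.44219754 -0.32349997  0.06598426] [ 0.44253547 -0.32068258  0.063     ]
module [ 0.50309656 -0.23605605  0.        ]
module [ 0.44047834 -0.16112773  0.02      ]
module [ 0.77161524 -0.06527652  0.        ]
clock: 6.98
eef_pos: [0.4478, -0.3245, 0.4745]
tcp_rot: [-0.0, -0.103, 0.995, 0.0]
contact_force: [0.3, 0.2, -0.1]
gripper_width: 1.0
grip_force: 0.0
```

```bash
python3 -m jog '[[-1,[-6,2,-50],0],[-1,[0,0,-50],0],[-1,[0,0,-20],0],[-1,[0,0,0],0]]'
python3 - <<'E'
from h import *
w=camera("wrist");bl=blobs(w,(3,120,60),(18,255,255),60);print(bl)
hsv=cv2.cvtColor(w["color"],cv2.COLOR_RGB2HSV)
print(proj(w,[[.442,-.322,.086],[.442,-.322,.040]]))
for s,c in bl: print(c,onplane(w,*c,.063))
cv2.imwrite("pics/w4.png",w["color"][:,:,::-1])
E
```

```text
clock: 7.48
eef_pos: [0.4412, -0.3186, 0.353]
tcp_rot: [-0.002, -0.105, 0.994, 0.002]
contact_force: [-0.4, 0.1, 1.3]
gripper_width: 0.997
grip_force: 0.0
[([15, 185, 80, 73, 1397], [40.2, 228.7]), ([265, 190, 20, 33, 479], [274.8, 207.8]), ([183, 315, 72, 7, 119], [219.9, 318.5])]
[[272.1486409  214.28736151]
 [273.06337825 198.13691362]]
[40.2, 228.7] [ 0.50322312 -0.51161678  0.063     ]
[274.8, 207.8] [ 0.44354568 -0.3198364   0.063     ]
[219.9, 318.5] [ 0.56080351 -0.34805388  0.063     ]
```

View pics/w4.png

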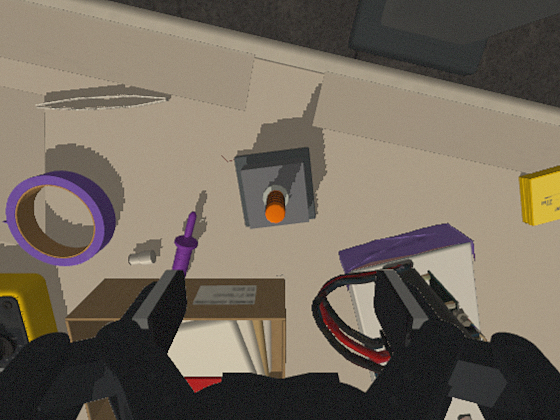

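The pin handle top is at (275,212), between module (right) and cardboard box (below). I'll check clearance to the box before descending.

Run:
```python
from h import *
w=camera("wrist")
for p in((285,279),(105,279),(340,245)): print(p,onplane(w,*p,0).round(3))
for p in((285,318),(68,320),(185,300)): print(p,onplane(w,*p,.07).round(3))
for z in(.084,): print(onplane(w,275.5,213,z))
```

```text
(285, 279) [ 0.545 -0.29   0.   ]
(105, 279) [ 0.587 -0.488  0.   ]
(340, 245) [ 0.492 -0.24   0.   ]
(285, 318) [ 0.546 -0.291  0.07 ]
(68, 320) [ 0.589 -0.486  0.07 ]
(185, 300) [ 0.546 -0.383  0.07 ]
[ 0.44302826 -0.32085343  0.084     ]
```

```bash
python3 -m jog '[[-1,[2,-2,-45],0],[-1,[0,0,-45],0],[-1,[0,0,-45],0],[-1,[0,0,0],0],[1,[0,0,0],0],[1,[0,0,0],0],[1,[0,0,0],0],[1,[0,0,0],0],[1,[0,0,0],0],[1,[0,0,0],0]]'
```

```text
clock: 8.82
eef_pos: [0.4442, -0.3222, 0.2212]
tcp_rot: [0.001, -0.104, 0.995, -0.0]
contact_force: [-0.3, 1.4, 6.7]
gripper_width: 0.171
grip_force: 58.2
```

```bash
python3 -m jog '[[1,[0,0,30],0],[1,[0,0,50],0],[1,[0,0,55],0],[1,[0,0,60],0],[1,[0,0,60],0],[1,[0,0,0],0],[1,[0,0,0],0]]' && python3 -m jog '[[1,[-3,45,0],0],[1,[-3,50,0],0],[1,[-2,50,0],0],[1,[-2,50,0],0],[1,[-2,50,0],0],[1,[-2,50,0],0],[1,[-2,50,0],0],[1,[-2,50,0],0],[1,[0,50,0],0],[1,[0,42,0],0],[1,[0,0,0],0],[1,[0,0,0],0]]'
python3 - <<'E'
from h import *
w=camera("wrist");a=camera("scene");b=camera("side")
save(w,"w5.png");np.save("abw.npy",[a,b,w],allow_pickle=True)
cv2.imwrite("pics/c5.png",np.hstack([cv2.resize(w["color"],(400,300)),cv2.resize(b["color"][70:220,180:380],(400,300))])[:,:,::-1])
E
```

```text
clock: 9.7
eef_pos: [0.4437, -0.3221, 0.4747]
tcp_rot: [-0.0, -0.104, 0.995, 0.0]
contact_force: [-0.8, 0.0, -1.0]
gripper_width: 0.17
grip_force: 59.0
clock: 11.2
eef_pos: [0.4254, 0.1645, 0.4732]
tcp_rot: [-0.002, -0.105, 0.995, -0.001]
contact_force: [-0.0, -0.3, -0.6]
gripper_width: 0.169
grip_force: 59.0
```

View pics/c5.png

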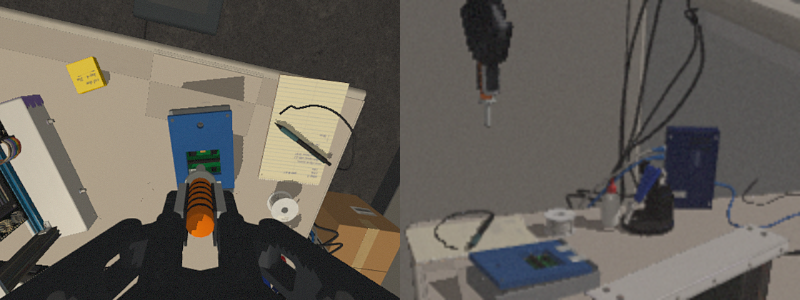

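The pin is held upright, the lid is shut with its hole at crop (200,125), and the arm is above it. I'll descend to just over the lid and take a close look.

```bash
python3 -m jog '[[1,[0,0,-50],0],[1,[0,0,-50],0],[1,[0,0,-50],0],[1,[0,0,-30],0],[1,[0,0,0],0],[1,[0,0,0],0]]'
python3 - <<'E'
from h import *
w=camera("wrist");a=camera("scene");b=camera("side")
np.save("abw.npy",[a,b,w],allow_pickle=True)
p=proj(w,[[.4256,.1655,.048],[.4256,.1655,.072]]);print(p)
u,v=280,230
cv2.imwrite("pics/c6.png",np.hstack([cv2.resize(w["color"][130:280,180:380],(400,300),interpolation=2),cv2.resize(b["color"][150:225,200:300],(400,300),interpolation=2)])[:,:,::-1])
E
```

```text
clock: 12.1
eef_pos: [0.4268, 0.1644, 0.2963]
tcp_rot: [0.001, -0.104, 0.995, 0.0]
contact_force: [1.2, 0.0, -0.4]
gripper_width: 0.17
grip_force: 59.0
[[279.95486037 219.69926533]
 [279.97920757 232.32435515]]
```

View pics/c6.png

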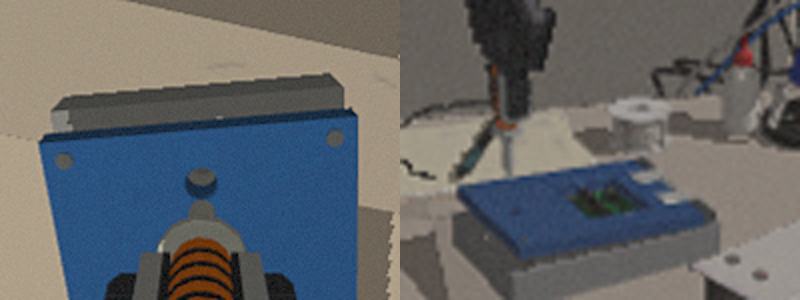

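Tip at wrist pixel (281,231.5), hole mouth centre at (280.5,222). I'll compute the horizontal offset in the same view and cross-check it with the side view.

Run:
```python
from h import *
a,b,w=np.load("abw.npy",allow_pickle=True)
hsv=cv2.cvtColor(w["color"],cv2.COLOR_RGB2HSV)
m=cv2.inRange(hsv,(95,90,0),(130,255,255))
for v in range(210,246): print(v,''.join('#' if m[v,u] else '.' for u in range(260,302)), w["color"][v,281])
for uv,z in(((280.5,222),.0487),((281,231.5),.077),((281,231.5),.075)): print(z,onplane(w,*uv,z).round(4))
# side: tip px, hole px
print("side tip",proj(b,[[.4268,.1644,.077],[.4256,.1655,.0487]]))
```

```text
210 ########################################## [ 45  87 130]
211 ########################################## [ 39  79 126]
212 ########################################## [ 40  84 131]
213 ########################################## [ 47  82 121]
214 ###################....################### [70 73 88]
215 ################..........################ [69 65 61]
216 ###############............############### [68 71 64]
217 ##############..............############## [76 79 74]
218 ##############..............############## [85 82 82]
219 ##############..............############## [81 78 77]
220 ###############............############### [79 78 75]
221 ################..........################ [87 79 76]
222 ##################......################## [73 77 78]
223 ########################################## [38 54 70]
224 ########################################## [13 37 66]
225 ########################################## [23 48 70]
226 ########################################## [29 46 66]
227 ########################################## [28 49 73]
228 ########################################
[... 470 characters left out ...]
 85 76]
237 ##############.............############### [82 82 74]
238 ##############..............############## [85 86 78]
239 #############.................############ [82 80 74]
240 ##########......................########## [107 101  97]
241 #######..........................######### [110 110 100]
242 ######.............................####### [104 104  95]
243 #####...............................###### [102 102  95]
244 ####.................................##### [99 98 90]
245 ###....................................### [101 102  93]
0.0487 [0.427  0.1662 0.0487]
0.077 [0.423  0.1656 0.077 ]
0.075 [0.4237 0.1658 0.075 ]
side tip [[227.38704663 193.25273106]
 [227.26463068 201.94225101]]
```

```bash
python3 -m jog '[[1,[1.5,0.5,-10],0],[1,[0,0,-10],0],[1,[0,0,0],0],[1,[0,0,0],0]]'
python3 - <<'E'
from h import *
w=camera("wrist");b=camera("side")
hsv=cv2.cvtColor(w["color"],cv2.COLOR_RGB2HSV)
m=cv2.inRange(hsv,(95,90,0),(130,255,255))
for v in range(208,238): print(v,''.join(('#' if hsv[v,u,2]>95 else '+') if m[v,u] else '.' for u in range(262,302)), w["color"][v,280])
zt=sense()["eef_pos"][2]-.219;print(zt)
print(proj(w,[[.4265,.166,.0487],[.4265,.166,zt]]))
E
```

```text
clock: 12.75
eef_pos: [0.4273, 0.1653, 0.2747]
tcp_rot: [-0.0, -0.104, 0.995, -0.0]
contact_force: [0.1, 0.9, -0.6]
gripper_width: 0.171
grip_force: 59.0
208 #######################+++++++++++++#### [ 38  80 127]
209 #######################+++++++++++++#### [ 43  87 132]
210 #######################++++++++++++##### [ 43  83 131]
211 #######################++++++++++++##### [ 48  87 133]
212 #######################++++++++++++##### [ 46  87 130]
213 ######################+++++++++++++##### [ 43  85 130]
214 ######################++++++++++++###### [ 39  83 129]
215 ######################++++++++++++###### [ 43  86 131]
216 ######################++++++++++++###### [ 44  84 131]
217 ######################++++++############ [ 43  83 131]
218 #####################++++++############# [ 45  84 132]
219 ####################+++++++############# [ 46  85 133]
220 #####################++++++############# [ 42  85 134]
221 #####################+++++############## [ 49  87 134]
222 ######################################## [ 46  87 131]
223 ######################################## [ 44  88 139]
22
[... 163 characters left out ...]
2 68]
227 ###########.............################ [82 82 80]
228 ##########...............############### [82 83 77]
229 ##########................############## [84 83 81]
230 #########++..............+############## [83 84 78]
231 #########+++............++############## [90 88 83]
232 ########+++++............+############## [85 85 79]
233 #########++++............+############## [87 86 79]
234 ########++++.............+############## [87 89 80]
235 #########+++..............############## [85 82 80]
236 #########+++..............############## [82 84 76]
237 ##########++.............+############## [87 86 78]
0.05610235015715323
[[279.24727462 232.70892715]
 [279.23036848 237.12053097]]
```

Hole at (.4265,.1658). The tip sits about 2 mm short in x and 0.6 mm too far in y, so I'll correct that and descend gently.

```bash
python3 -m jog '[[1,[1.8,-0.6,0],0],[1,[0,0,-6],0],[1,[0,0,-6],0],[1,[0,0,-6],0],[1,[0,0,0],0]]'
```

```text
clock: 13.48
eef_pos: [0.4287, 0.1646, 0.2562]
tcp_rot: [-0.001, -0.104, 0.995, -0.0]
contact_force: [0.2, 0.6, -1.0]
gripper_width: 0.172
grip_force: 59.0
```

```bash
python3 -m jog '[[1,[0,0,-5],0],[1,[0,0,-5],0],[1,[0,0,-4],0],[1,[0,0,0],0],[1,[0,0,0],0]]'
```

```text
clock: 14.1
eef_pos: [0.4293, 0.1647, 0.2431]
tcp_rot: [0.0, -0.104, 0.995, 0.0]
contact_force: [-0.5, 0.7, 0.1]
gripper_width: 0.169
grip_force: 59.0
```

Run:
```python
from h import *
w=camera("wrist");b=camera("side")
cv2.imwrite("pics/c7.png",np.hstack([cv2.resize(w["color"][150:300,180:380],(400,300),interpolation=2),cv2.resize(b["color"][150:225,200:300],(400,300),interpolation=2)])[:,:,::-1])
print(sense()["contact_force"],sense()["moment"])
```

```text
[ 0.08193537 -0.26909929 -0.86991269] [0.02849651 0.04826154 0.00802056]
```

View pics/c7.png

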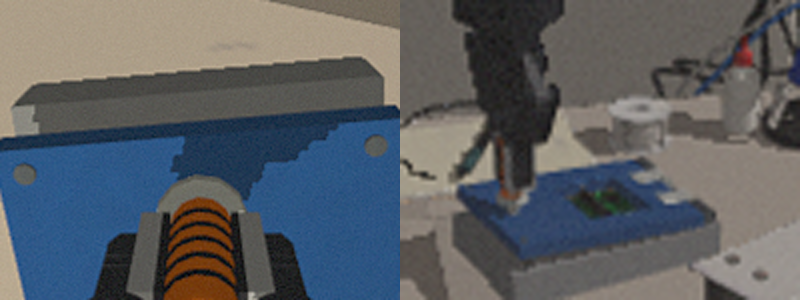

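The shank is in the lid hole with almost no contact force. I'll keep pushing.

```bash
python3 -m jog '[[1,[0,0,-4],0],[1,[0,0,-4],0],[1,[0,0,-4],0],[1,[0,0,0],0],[1,[0,0,0],0]]'
```

```text
clock: 14.82
eef_pos: [0.4291, 0.1646, 0.2309]
tcp_rot: [-0.0, -0.104, 0.995, -0.0]
contact_force: [-0.7, 0.1, 0.9]
gripper_width: 0.169
grip_force: 59.2
```

```bash
python3 -m jog '[[1,[0,0,-3],0],[1,[0,0,-3],0],[1,[0,0,-2],0],[1,[0,0,0],0],[1,[0,0,0],0]]'
```

```text
clock: 15.45
eef_pos: [0.4292, 0.1647, 0.2231]
tcp_rot: [0.0, -0.104, 0.995, -0.0]
contact_force: [-1.8, -1.3, 5.6]
gripper_width: 0.169
grip_force: 60.0
```

Force is rising against the spring. I'll press on until it climbs sharply at the hard stop.

```bash
for i in 1; do :; done; python3 -m jog '[[1,[0,0,-1.5],0],[1,[0,0,0],0],[1,[0,0,0],0]]'; python3 -m jog '[[1,[0,0,-1.5],0],[1,[0,0,0],0],[1,[0,0,0],0]]'; python3 -m jog '[[1,[0,0,-1.5],0],[1,[0,0,0],0],[1,[0,0,0],0]]'
```

```text
clock: 15.82
eef_pos: [0.4293, 0.1647, 0.2228]
tcp_rot: [0.0, -0.104, 0.995, -0.0]
contact_force: [-5.7, -1.5, 14.6]
gripper_width: 0.168
grip_force: 60.8
clock: 16.2
eef_pos: [0.4293, 0.1648, 0.2225]
tcp_rot: [0.0, -0.105, 0.995, -0.0]
contact_force: [-9.0, -2.7, 26.7]
gripper_width: 0.169
grip_force: 61.8
clock: 16.58
eef_pos: [0.4294, 0.1648, 0.2222]
tcp_rot: [0.0, -0.105, 0.995, -0.0]
contact_force: [-11.9, -4.1, 35.8]
gripper_width: 0.17
grip_force: 62.9
```

It has hit the hard stop at TCP z 0.2225, as expected for home. I'll ease the side load a little and check the view.

```bash
python3 -m jog '[[1,[-0.8,-0.2,1],0],[1,[0,0,0],0],[1,[0,0,0],0],[1,[0,0,0],0]]'
python3 - <<'E'
from h import *
w=camera("wrist");b=camera("side")
cv2.imwrite("pics/c8.png",np.hstack([cv2.resize(w["color"][150:300,180:380],(400,300),interpolation=2),cv2.resize(b["color"][150:225,200:300],(400,300),interpolation=2)])[:,:,::-1])
E
```

```text
clock: 17.08
eef_pos: [0.4291, 0.1647, 0.2225]
tcp_rot: [0.001, -0.105, 0.995, -0.0]
contact_force: [-7.8, -3.0, 26.4]
gripper_width: 0.168
grip_force: 61.9
```

View pics/c8.png

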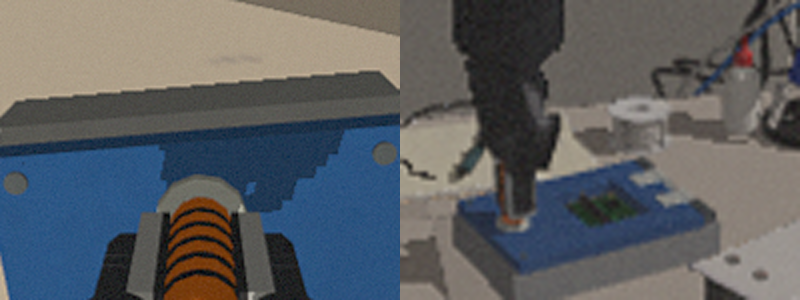

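The lid lies flat on the base with the collar seated on it, the pin is upright and held at 62 N, and the push is 26 N. I'm handing it in.

```bash
python3 -c "
from cell import close_job
print(close_job())"
```

```text
the job is handed in; nothing more can be done
None
```

The lid is swung shut and the pin is pushed home through both holes. The job was handed in at about 17 s with the pin still gripped and pressed down at about 26 N, and no verdict came back. The spool, bottle and notes were not touched.

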